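# Hold the matching glaze tile in the colour reader

## Robot

A 7-joint arm with a two-finger parallel gripper is mounted at the origin on the work surface. World frame = base frame: x ahead of the robot, y to its left, z up, the work surface at z = 0. Lengths are in m, angles in rad, forces in N, time in s.
With the tool pointing down it reaches from about 0.35 to 0.9 m from the base axis. Payload 8.1 kg.
Tool frame: the origin (TCP) lies midway between the tips of the shut fingers; the grasp point (between the pads) lies arm.grasp_offset behind it (arm.grasp_offset is the distance from the TCP to the grasp point, in m); z points along the fingers, y is the line along which they close (so a half turn about z gives the same grasp; the last joint's range is limited). The gripper opens to 92 mm and grips with 3 to 60 N. Pads are 19 mm wide; open, the fingers measure 130 mm over their backs; the gripper's body (75 mm by 190 mm) begins 47 mm behind the grasp point.
Start: joints at [-1.338, 0.434, 0.025, 1.573, -0.012, 1.134, -0.075], TCP at [0.206, 0.59, 0.227] pointing down, gripper open.
Joint ranges: [-2.62, 2.62], [-0.44, 2.09], [-1.27, 1.32], [0.08, 2.57], [-1.32, 4.46], [0.12, 2], [-2.74, 2.74]. Speed limits (rad/s): [2.22, 2.22, 3.01, 3.01, 3.14, 3.14, 3.14].

## Interface

Orientations are given as a rotation vector (axis times angle).
In Python, from cell import observe, imaging, arm gives the robot as it stands.
- The arm moves only by the tool apply_moves, never from a script. Its argument "commands" is a list of rows, each a list of 5 numbers: the opening in per cent of the stroke, from 0 (shut) to 100 (fully open), then the shift along the world's x, y, z in units of 0.06 m (1.0 is 0.06 m), then the turn about the world's z in units of 0.5 rad (1.0 is 0.5 rad). A call has 1 to 12 rows; each row shifts and turns the commanded pose from where the row before left it; what a row does not reach is not made up. A row lasts 1/8 s, in which the tool goes at most 62.5 mm and 10.7 degrees, less where a joint would pass 70% of its speed; a pose out of reach is approached as far as the arm can. A call with a number of a shift or a turn outside -1 to 1 is refused whole. A call with a gripper value outside its range is refused whole. The fingers move at their own pace and stop on an object; "newtons" is the grip in N (left out, the last holds). Time passes only in rows, so rows that do not move let the fingers close. It gives the time, the measured TCP pose, the force, the opening and the grip force at its end, in the units of the state.
- observe(): the state, without advancing time (a new reading comes with each control period).
- imaging.get_image(name): name is "scene" or "top"; returns (picture, depth): 400x640x3 uint8, red, green, blue; 400x640 float32, m along the optical axis (not along the pixel's ray), 0 where there is no reading.
- imaging.camera_params(name): a dict with "camera_matrix" (3x3 intrinsics, pixels), "dist" ([k1, k2, p1, p2, k3] as OpenCV has them; the pictures are not rectified), "origin" and "rotation" of the camera in the world. Camera axes: x right, y up, looking along -z (the intrinsics and any distortion apply to the point x, -y, -z); pixel columns grow to the right and rows downward; lengths in m; the calibration is good to about 2 mm. A picture is of the moment at which its call begins. camera_params takes no time and is no camera call.
- arm.sign_off(): hands the job in; it is judged then, once.
The state is a dict: "clock": time; "joints": joint angles; "dq": joint speeds; "joint_efforts": joint torques, N m; "position": TCP position; "ee_rot": TCP orientation; "force": force on the tool from outside, world axes, zero at the start; "ft_torque": the same for the moment, N m; "width": opening from 0.0 (shut) to 1.0 (fully open); "gripper_force": force on a finger pad.
Only numpy, scipy, OpenCV 4.12 (cv2) and the standard library are available. Lean on these libraries where they do the work, as an engineer would, in place of code of your own. Each camera call takes 0.05 s, during which the arm holds its last target. There are 200 camera calls.

## Task

Look which colour chip lies on the pad of the colour reader, take the test tile glazed in that colour out of the rack, and lower it glazed end first, upright, through the slot in the reader's lid until the whole glazed lower part is below the lid's upper face. Finish while the gripper is still holding the tile there, hanging still in the slot and not standing on the reader's floor; do not let go. Leave the other two tiles in the rack, and leave the chips, the red-capped jar, the bowl and the brush where they are.

Things in the scene. Friction and masses are not known exactly. Their poses are not given: they have to be found in the camera images.
- reader: fixed colour reader: grey hollow box with a white lid, 140 (x) x 150 (y) x 120 mm high, one slot in the middle of the lid; a white pad, 75 x 85 mm, 10 mm high, adjoins its +y side. Origin: centre of the box's underside; z up. The lid is 12 mm thick; inside, the box is empty down to its floor, 8 mm above the table
- slot (a point): centre of the slot at the lid's upper face, 120 mm above the table; axes as the reader's: the slot is 42 mm long along y and 10 mm wide along x, straight through the lid. Steep black lips 6 mm high stand around it, leaning 3 mm outward on each side, so the mouth is 48 x 16 mm at their top
- pad (a point): middle of the pad at the reader's +y side, on its upper face 10 mm above the table, marked with a grey disc 50 mm across; the chip that lies here is the colour to be compared
- rack: fixed wooden rack, 60 (x) x 235 (y) x 35 mm high; origin: centre of its underside; three pockets in a row along its y, 75 mm apart, each 25 mm deep (floor 10 mm above the table), 42.5 mm along y and 10.5 mm along x; a tile stands upright in each, in any order of colours
- tile_blue: loose fired clay test tile, bare buff clay with blue glaze on its lowest 50 mm and a blue band on its top 8 mm; 8 mm thick (its x), 40 mm wide (its y), 110 mm tall (its z), about 80 g; it stands upright in the rack with its lowest 25 mm in the pocket, its axes along the rack's. Origin: centre of its foot (underside)
- chip_blue: loose blue glazed colour chip, a disc 36 mm across and 6 mm thick, origin at the centre of its underside; one of the three chips lies on the reader's pad, the other two on the chip tray
- tile_green: loose fired clay test tile, bare buff clay with green glaze on its lowest 50 mm and a green band on its top 8 mm; 8 mm thick (its x), 40 mm wide (its y), 110 mm tall (its z), about 80 g; it stands upright in the rack with its lowest 25 mm in the pocket, its axes along the rack's. Origin: centre of its foot (underside)
- chip_green: loose green glazed colour chip, a disc 36 mm across and 6 mm thick, origin at the centre of its underside; one of the three chips lies on the reader's pad, the other two on the chip tray
- tile_yellow: loose fired clay test tile, bare buff clay with yellow glaze on its lowest 50 mm and a yellow band on its top 8 mm; 8 mm thick (its x), 40 mm wide (its y), 110 mm tall (its z), about 80 g; it stands upright in the rack with its lowest 25 mm in the pocket, its axes along the rack's. Origin: centre of its foot (underside)
- chip_yellow: loose yellow glazed colour chip, a disc 36 mm across and 6 mm thick, origin at the centre of its underside; one of the three chips lies on the reader's pad, the other two on the chip tray
- chip_tray: fixed wooden tray, 65 (x) x 150 (y) x 10 mm, on the far side of the table, with the two chips that are not in use; origin: centre of its underside
- jar_b: bystander: white jar with a red cap, 64 mm across, 90 mm high, origin at the centre of its underside
- bowl: bystander: steel bowl, 150 mm across, 60 mm high, origin at the centre of its underside
- brush: bystander: loose flat brush with a wooden handle, about 200 mm long, lying on the table, origin on its underside

How it is judged:
On the way:
1. the tile whose colour lies on the pad has been lifted clear of the rack by the gripper (((horizontal distance between chip_blue and pad below 0.03 m and height (world z) of tile_blue above 0.04 m and contact force between the fingers and tile_blue above 1 N) or (horizontal distance between chip_green and pad below 0.03 m and height (world z) of tile_green above 0.04 m and contact force between the fingers and tile_green above 1 N) or (horizontal distance between chip_yellow and pad below 0.03 m and height (world z) of tile_yellow above 0.04 m and contact force between the fingers and tile_yellow above 1 N))), for 0.1 s.
At the end, for the whole second after the job is handed in: The tile of the colour on the pad is gripped (over 3 N), still, upright within 0.15 rad, its foot 48 mm or more below the lid's upper face, within 10 mm of the slot's axis and 6 mm or more above the reader's floor; the other tiles are within 20 mm of where they stood (((horizontal distance between chip_blue and pad below 0.03 m and z of tile_blue in the frame of slot below -0.048 m and horizontal distance between tile_blue and slot below 0.01 m and angle between tile_blue's own z axis and vertical below 0.15 rad and contact force between the fingers and tile_blue above 3 N and height (world z) of tile_blue above 0.014 m and linear speed of tile_blue below 0.02 m/s and angular speed of tile_blue below 0.2 rad/s and distance of each of tile_green, tile_yellow from where it was at the start of the episode below 0.02 m) or (horizontal distance between chip_green and pad below 0.03 m and z of tile_green in the frame of slot below -0.048 m and horizontal distance between tile_green and slot below 0.01 m and angle between tile_green's own z axis and vertical below 0.15 rad and contact force between the fingers and tile_green above 3 N and height (world z) of tile_green above 0.014 m and linear speed of tile_green below 0.02 m/s and angular speed of tile_green below 0.2 rad/s and distance of each of tile_blue, tile_yellow from where it was at the start of the episode below 0.02 m) or (horizontal distance between chip_yellow and pad below 0.03 m and z of tile_yellow in the frame of slot below -0.048 m and horizontal distance between tile_yellow and slot below 0.01 m and angle between tile_yellow's own z axis and vertical below 0.15 rad and contact force between the fingers and tile_yellow above 3 N and height (world z) of tile_yellow above 0.014 m and linear speed of tile_yellow below 0.02 m/s and angular speed of tile_yellow below 0.2 rad/s and distance of each of tile_blue, tile_green from where it was at the start of the episode below 0.02 m))); the arm keeps its last pose, push and grip.
It fails at once if a tile of another colour than the chip on the pad is taken out of its place (moved over 30 mm) ((horizontal distance between chip_blue and pad below 0.03 m and distance of tile_green from where it was at the start of the episode above 0.03 m) or (horizontal distance between chip_blue and pad below 0.03 m and distance of tile_yellow from where it was at the start of the episode above 0.03 m) or (horizontal distance between chip_green and pad below 0.03 m and distance of tile_blue from where it was at the start of the episode above 0.03 m) or (horizontal distance between chip_green and pad below 0.03 m and distance of tile_yellow from where it was at the start of the episode above 0.03 m) or (horizontal distance between chip_yellow and pad below 0.03 m and distance of tile_blue from where it was at the start of the episode above 0.03 m) or (horizontal distance between chip_yellow and pad below 0.03 m and distance of tile_green from where it was at the start of the episode above 0.03 m)).
It fails at once if a colour chip is displaced by more than 15 mm (distance of any of chip_blue, chip_green, chip_yellow from where it was at the start of the episode above 0.015 m).
It fails at once if the red-capped jar, the bowl or the brush is displaced by more than 30 mm (distance of any of jar_b, bowl, brush from where it was at the start of the episode above 0.03 m).
It also fails if it takes over 35 s, if anything falls off the work surface, if the arm or the gripper's body presses on something with over 40 N, if the wrist force passes 120 N, or if a joint passes its speed limit or range.

## Working session

There is one attempt and no reset: what is moved stays moved. The work goes in short steps, Python scripts to look and compute and a tool call to move; the robot and the scene stay as the last step left them, time stands still between calls to the robot, and variables do not carry over. Pictures are saved under pics/ and viewed, at most 10 in all, crops included, and the job is handed in when it is done.

Besides the shell and the picture viewer there is one more tool, called in YAML: its name, and indented under it one key for each argument. apply_moves: Moves the arm, as the interface text tells. Its arguments: {"type":"object","properties":{"commands":{"type":"array"},"newtons":{"type":"number"}},"required":["commands"]}

```bash
mkdir -p pics; cat > h.py <<'E'
import numpy as np, cv2
from cell import observe, imaging, arm
def grab(n):
    p,d=imaging.get_image(n); c=imaging.camera_params(n); return p,d,c
def pts(d,c):
    K=np.array(c["camera_matrix"]);h,w=d.shape
    uv=np.stack(np.meshgrid(np.arange(w),np.arange(h)),-1).reshape(-1,1,2).astype(np.float64)
    n=cv2.undistortPoints(uv,K,np.array(c["dist"])).reshape(h,w,2)
    P=np.dstack([n[...,0]*d,-n[...,1]*d,-d])
    return P@np.array(c["rotation"]).T+np.array(c["origin"])
def ray(u,v,z,c):
    n=cv2.undistortPoints(np.array([[[u,v]]],float),np.array(c["camera_matrix"]),np.array(c["dist"])).ravel()
    r=np.array(c["rotation"])@np.array([n[0],-n[1],-1]);o=np.array(c["origin"])
    return o+r*(z-o[2])/r[2]
E
python3 - <<'E'
from h import *
for n in("scene","top"):
    p,d,c=grab(n);cv2.imwrite(f"pics/{n}0.png",p[...,::-1]);np.savez(f"{n}0.npz",p=p,d=d)
    print(c)
print(observe(),arm.grasp_offset)
E
```

```text
{'camera_matrix': array([[364.90599857,   0.        , 323.75583263],
       [  0.        , 364.90599857, 194.5631751 ],
       [  0.        ,   0.        ,   1.        ]]), 'dist': array([0.02208072, 0.        , 0.        , 0.        , 0.        ]), 'origin': array([ 1.18792753, -0.11948272,  0.93040562]), 'rotation': array([0.51027316, 0.41042717, 1.29473922])}
{'camera_matrix': array([[366.95704905,   0.        , 324.62052704],
       [  0.        , 366.95704905, 197.36233415],
       [  0.        ,   0.        ,   1.        ]]), 'dist': array([-0.06349177,  0.        ,  0.        ,  0.        ,  0.        ]), 'origin': array([0.51348257, 0.02058591, 1.28764297]), 'rotation': array([ 0.07409349, -0.09607677, -1.54121352])}
{'clock': 0.1, 'joints': array([-1.33760202,  0.43512307,  0.02497289,  1.57400579, -0.01161562,
        1.13400788, -0.07509417]), 'dq': array([-1.98490250e-03, -9.60096870e-04,  4.33512265e-06, -5.41633610e-04,
        6.93844554e-04,  6.28223215e-04,  3.40522326e-04]), 'joint_efforts': array([ 3.40644845e-03, -6.69118810e+01,  9.87784490e-01, -3.15143681e+01,
       -6.06385712e-02,  3.73644009e-02,  5.04247669e-05]), 'position': array([0.20584222, 0.58964104, 0.22604235]), 'ee_rot': array([-5.25076980e-01, -3.09727723e+00,  2.18898946e-03]), 'force': array([-0.3421803 ,  0.12340884, -0.24756475]), 'ft_torque': array([0.02857548, 0.04117343, 0.0109736 ]), 'gripper_force': 0.0, 'width': 1.0007506541771483} 0.0188
```

View pics/scene0.png

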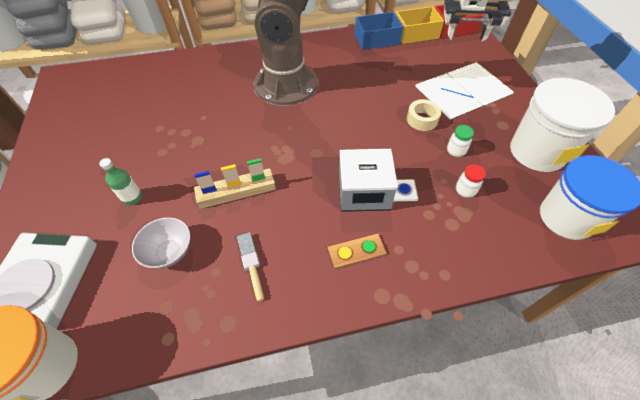

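View pics/top0.png

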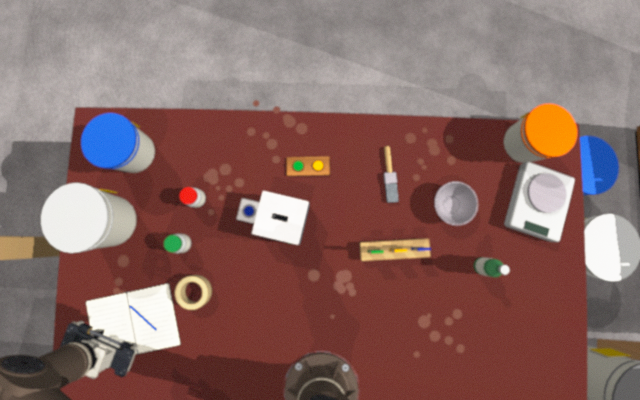

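The chip on the pad is blue, at top (249,211) and scene (404,188). The blue tile is at the −y end of the rack, at top (422,249) and scene (206,180). The slot is at top (280,217).

```bash
sed -i 's/np.array(c\["rotation"\])/cv2.Rodrigues(np.array(c["rotation"]))[0]/' h.py
cat > m.py <<'E'
from h import *
def main(mask,z,c,name):
    cs,_=cv2.findContours(mask.astype(np.uint8),cv2.RETR_EXTERNAL,cv2.CHAIN_APPROX_NONE)
    k=max(cs,key=cv2.contourArea).reshape(-1,2)
    q=np.array([ray(u,v,z,c)[:2] for u,v in k])
    r=cv2.minAreaRect((q*1000).astype(np.float32)); 
    print(name,len(k),"px",k.mean(0).round(1),"rect",np.round(r[0],1),np.round(r[1],1),round(r[2],1)); return q
def roi(m,x0,x1,y0,y1):
    o=np.zeros_like(m);o[y0:y1,x0:x1]=m[y0:y1,x0:x1];return o
E
python3 - <<'E'
from m import *
for n,R in(("top",dict(lid=(250,312,186,248),slot=(270,290,208,226),rack=(350,440,230,270),chip=(236,256,200,222))),("scene",dict(lid=(335,398,145,190),slot=(355,380,160,172),rack=(185,285,160,210),chip=(392,418,178,200)))):
    f=np.load(n+"0.npz");p=f["p"];d=f["d"];c=imaging.camera_params(n);P=pts(d,c)
    hsv=cv2.cvtColor(p,cv2.COLOR_RGB2HSV);H,S,V=[hsv[...,i].astype(int) for i in range(3)]
    main(roi((S<50)&(V>150)&(abs(P[...,2]-.12)<.02),*R["lid"]),.12,c,n+" lid")
    main(roi((V<90),*R["slot"]),.126,c,n+" slot")
    blue=(H>105)&(H<130)&(S>120)
    main(roi(blue,*R["chip"]),.016,c,n+" chip")
    main(roi((H>8)&(H<30)&(S>40)&(V>120)&(abs(P[...,2]-.035)<.008),*R["rack"]),.035,c,n+" rack top")
    for nm,m in(("blue",blue),("green",(H>45)&(H<85)&(S>100)),("yel",(H>18)&(H<32)&(S>190))):
        mm=roi(m,*R["rack"])&(P[...,2]>.085)
        v,u=np.nonzero(mm); print(n,nm,len(u),u.mean().round(1),v.mean().round(1), P[mm].mean(0).round(4), 'top',P[mm][:,2].max().round(3))
        if len(u)>3: main(mm,.11+.01,c,n+nm)
    x0,x1,y0,y1=R["rack"];cv2.imwrite(f"pics/{n}_rack.png",cv2.resize(p[y0:y1,x0:x1,::-1],None,fx=7,fy=7,interpolation=cv2.INTER_CUBIC))
    x0,x1,y0,y1=R["lid"];cv2.imwrite(f"pics/{n}_lid.png",cv2.resize(p[y0:y1,x0:x1,::-1],None,fx=7,fy=7,interpolation=cv2.INTER_CUBIC))
E
```

```text
top lid 175 px [279.8 217.6] rect [573.2 146.5] [151.  139.9] 78.2
top slot 28 px [280.  217.1] rect [573.6 145.5] [40.  11.5] 77.6
top chip 24 px [248.5 210.5] rect [599.1 267.5] [29.8 29.2] 47.3
top rack top 199 px [398.1 249.4] rect [ 478.1 -238.6] [ 60.4 234.9] 4.4
top blue 24 423.5 248.5 [ 0.4876 -0.3002  0.1642] top 1.288
topblue 24 px [423.5 248.5] rect [ 486.5 -313.4] [ 3.2 35.6] 1.2
top green 27 377.0 251.3 [ 0.474  -0.1653  0.1157] top 0.125
topgreen 25 px [376.7 251.4] rect [ 475.2 -162.9] [ 6.3 35.1] 1.4
top yel 31 400.3 250.0 [ 0.4799 -0.2401  0.114 ] top 0.125
topyel 25 px [400.2 250. ] rect [ 480.1 -237.9] [ 6.3 38.5] 1.3
scene lid 182 px [367.  169.6] rect [577.2 146.3] [153.  145.8] 76.6
scene slot 35 px [368.6 165.3] rect [571.4 150.2] [43.2 10.8] 61.9
scene chip 28 px [404.1 188.3] rect [601.3 267.7] [32.2 33.1] 16.3
scene rack top 225 px [233.7 186.3] rect [ 483.4 -238.6] [ 67.3 233.9] 4.7
scene blue 52 201.7 173.8 [ 0.5012 -0.3086  0.1346] top 0.93
sceneblue 31 px [201.7 173.7] rect [ 488.8 -312.6] [13.3 36.8] 3.4
scene green 45 253.1 161.6 [ 0.4759 -0.1661  0.1183] top 0.123
scenegreen 28 px [253.5 161.5] rect [ 476.5 -164.6] [13.8 37.2] 5.2
scene yel 18 227.7 168.3 [ 0.5233 -0.2332  0.1633] top 0.93
sceneyel 25 px [227.8 168.3] rect [ 485.8 -238.7] [ 4.5 34.2] 3.2
```

View pics/top_rack.png

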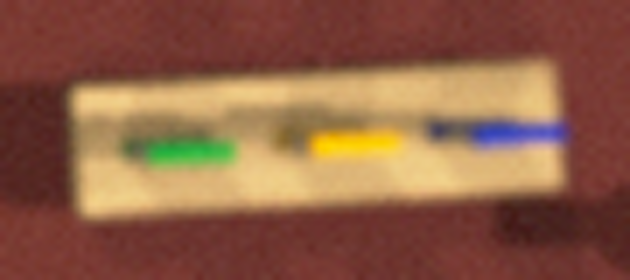

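View pics/scene_rack.png

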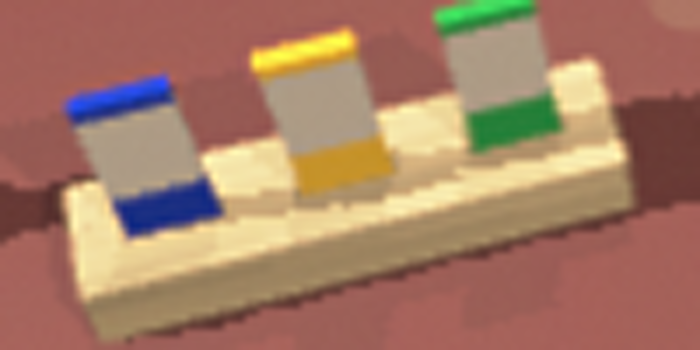

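The three tiles stand glaze down with their top bands in full view. The blue tile's top centre is at about (0.486, −0.313), rack yaw about 4.4°. The slot is at about (0.5735, 0.146), reader yaw about −12°.

apply_moves:
  commands:
    - [100, 0.57, -0.6, 0, -0.12]
    - [100, 0.57, -0.6, 0, -0.12]
    - [100, 0.57, -0.6, 0, -0.12]
    - [100, 0.57, -0.6, 0, -0.12]
    - [100, 0.57, -0.6, 0, -0.12]
    - [100, 0.57, -0.6, 0, -0.12]
    - [100, 0.57, -0.6, 0, -0.12]
    - [100, 0.57, -0.6, 0, -0.12]
    - [100, 0, -0.8, 0, -0.12]
    - [100, 0, -0.8, 0, -0.12]
    - [100, 0, -0.8, 0, -0.12]
    - [100, 0, -0.8, 0, -0.12]
  newtons: 25

```text
clock: 1.6
position: [0.4792, 0.1085, 0.2265]
ee_rot: [-1.585, -2.712, 0.0]
force: [0.7, -0.2, -0.2]
width: 1.0
gripper_force: 0.0
```

apply_moves:
  commands:
    - [100, 0.01, -0.78, 0, -0.097]
    - [100, 0.01, -0.78, 0, -0.097]
    - [100, 0.01, -0.78, 0, -0.097]
    - [100, 0.01, -0.78, 0, -0.097]
    - [100, 0.01, -0.78, 0, -0.097]
    - [100, 0.01, -0.78, 0, -0.097]
    - [100, 0.01, -0.78, 0, -0.097]
    - [100, 0.01, -0.78, 0, -0.097]
    - [100, 0.01, -0.78, 0, -0.097]
    - [100, 0, 0, 0, 0]
    - [100, 0, 0, 0, 0]

```text
clock: 2.98
position: [0.4848, -0.3104, 0.2262]
ee_rot: [-2.132, -2.306, -0.0]
force: [-0.2, 0.6, -0.9]
width: 0.998
gripper_force: 0.0
```

```bash
cat > s.py <<'E'
from h import *
from scipy.spatial.transform import Rotation as R
s=observe();M=R.from_rotvec(s["ee_rot"]).as_matrix()
print(s["clock"],s["position"].round(4),"yaw",round(np.degrees(np.arctan2(M[1,1],M[0,1])),2),s["force"].round(2),s["ft_torque"].round(2),s["width"],s["gripper_force"])
E
python3 s.py
```

```text
2.975 [ 0.4848 -0.3104  0.2262] yaw 4.51 [-0.19  0.64 -0.86] [-0.06  0.05 -0.03] 0.9982178261065452 0.0
```

apply_moves:
  commands:
    - [100, 0, -0.05, -0.5, 0]
    - [100, 0, 0, -0.5, 0]
    - [100, 0, 0, -0.5, 0]
    - [100, 0, 0, -0.5, 0]
    - [60, 0, 0, -0.33, 0]
    - [30, 0, 0, 0, 0]
    - [20, 0, 0, 0, 0]
    - [20, 0, 0, 0, 0]
    - [20, 0, 0, 0, 0]

```text
clock: 4.1
position: [0.4854, -0.3142, 0.0877]
ee_rot: [2.132, 2.306, 0.001]
force: [-0.2, -0.0, 0.5]
width: 0.506
gripper_force: 0.0
```

```bash
python3 s.py; python3 - <<'E'
from h import *
p,_,_=grab("scene");a=p[110:230,150:310,::-1]
q,_,_=grab("top");b=q[190:310,340:500,::-1]
cv2.imwrite("pics/g1.png",cv2.resize(np.vstack([a,b]),None,fx=2.5*1,fy=2.5,interpolation=cv2.INTER_CUBIC))
E
```

```text
4.1 [ 0.4854 -0.3142  0.0877] yaw 4.51 [-0.17 -0.03  0.52] [-0.02  0.07  0.02] 0.5061263939705098 0.0
```

View pics/g1.png

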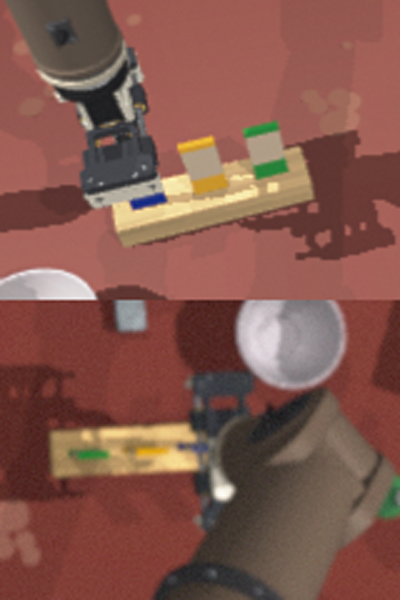

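The gripper straddles the blue tile and the neighbouring tiles are untouched, so I close now.

apply_moves:
  commands:
    - [15, 0, 0, 0, 0]
    - [15, 0, 0, 0, 0]
    - [15, 0, 0, 0, 0]
    - [10, 0, 0, 0, 0]
    - [0, 0, 0, 0, 0]
    - [0, 0, 0, 0, 0]
    - [0, 0, 0, 0, 0]
    - [0, 0, 0, 0, 0]
  newtons: 10

```text
clock: 5.2
position: [0.4852, -0.3141, 0.0869]
ee_rot: [2.132, 2.307, 0.0]
force: [2.5, -1.2, -1.7]
width: 0.088
gripper_force: 10.0
```

```bash
python3 s.py
```

```text
5.2 [ 0.4852 -0.3141  0.0869] yaw 4.5 [ 2.48 -1.23 -1.71] [-0.11 -0.47 -0.02] 0.08809449595241053 9.995412826538086
```

apply_moves:
  commands:
    - [0, 0, 0, 0, 0]
    - [0, 0, 0, 0.2, 0]
    - [0, 0, 0, 0.4, 0]
    - [0, 0, 0, 0.5, 0]
    - [0, 0, 0, 0.5, 0]
    - [0, 0, 0, 0.5, 0]
    - [0, 0, 0, 0.4, 0]
    - [0, 0, 0, 0.1, 0]
    - [0, 0, 0, 0, 0]
  newtons: 25

```text
clock: 6.32
position: [0.4845, -0.314, 0.2429]
ee_rot: [-2.133, -2.306, 0.0]
force: [0.3, -0.1, -0.6]
width: 0.086
gripper_force: 25.0
```

apply_moves:
  commands:
    - [0, 0.12, 0.64, 0, -0.048]
    - [0, 0.12, 0.64, 0, -0.048]
    - [0, 0.12, 0.64, 0, -0.048]
    - [0, 0.12, 0.64, 0, -0.048]
    - [0, 0.12, 0.64, 0, -0.048]
    - [0, 0.12, 0.64, 0, -0.048]
    - [0, 0.12, 0.64, 0, -0.048]
    - [0, 0.12, 0.64, 0, -0.048]
    - [0, 0.12, 0.64, 0, -0.048]
    - [0, 0.12, 0.64, 0, -0.048]
    - [0, 0.12, 0.64, 0, -0.048]
    - [0, 0.12, 0.64, 0, -0.048]

```text
clock: 7.82
position: [0.5707, 0.1477, 0.2415]
ee_rot: [-2.442, -1.975, 0.004]
force: [0.3, 0.7, -0.4]
width: 0.085
gripper_force: 25.0
```

apply_moves:
  commands:
    - [0, 0, 0, 0, 0]
    - [0, 0, 0, 0, 0]
    - [0, 0, 0, 0, 0]

```text
clock: 8.2
position: [0.5711, 0.1451, 0.2426]
ee_rot: [2.443, 1.974, -0.001]
force: [-0.4, 0.2, -1.5]
width: 0.086
gripper_force: 25.0
```

```bash
python3 s.py; python3 - <<'E'
from h import *
p,d,c=grab("scene");np.savez("s1.npz",p=p,d=d);cv2.imwrite("pics/g2.png",cv2.resize(p[60:220,290:450,::-1],None,fx=3.7,fy=3.7,interpolation=cv2.INTER_CUBIC))
E
```

```text
8.2 [0.5711 0.1451 0.2426] yaw -12.12 [-0.39  0.25 -1.45] [-0.15  0.07  0.02] 0.08576636094184958 24.9986270070076
```

View pics/g2.png

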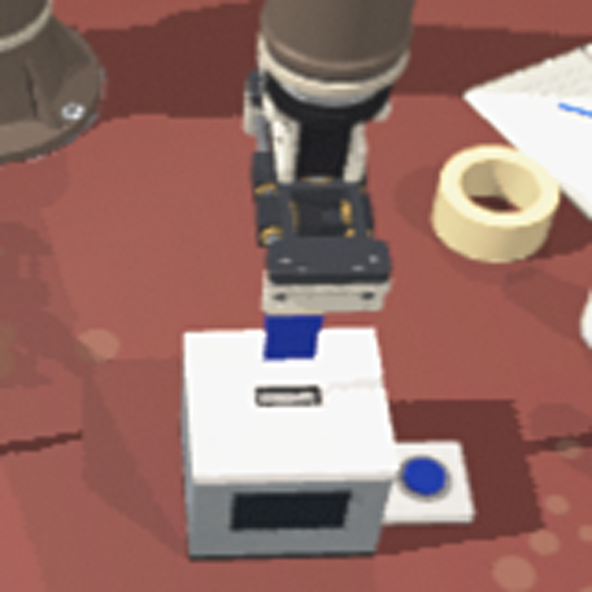

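The blue tile hangs upright above and slightly behind the slot. I lower it until it is just above the lips, then compare the foot with the slot in one image.

apply_moves:
  commands:
    - [0, 0.04, 0.01, -0.2, 0]
    - [0, 0, 0, -0.15, 0]
    - [0, 0, 0, 0, 0]
    - [0, 0, 0, 0, 0]

```text
clock: 8.75
position: [0.5738, 0.1472, 0.2219]
ee_rot: [2.442, 1.977, -0.0]
force: [0.2, 0.8, -0.3]
width: 0.089
gripper_force: 25.0
```

```bash
python3 s.py; python3 - <<'E'
from m import *
p,d,c=grab("scene");z=observe()["position"][2]-.0769
hsv=cv2.cvtColor(p,cv2.COLOR_RGB2HSV);H,S,V=[hsv[...,i].astype(int) for i in range(3)]
R=(345,390,135,175)
m=roi((H>105)&(H<130)&(S>120)&(V>60),*R)
n,l,st,_=cv2.connectedComponentsWithStats(m.astype(np.uint8));k=1+np.argmax(st[1:,4]);m=l==k
cs,_=cv2.findContours(m.astype(np.uint8),0,1);k=max(cs,key=cv2.contourArea)
r=cv2.minAreaRect(k);b=cv2.boxPoints(r);b=b[np.argsort(b[:,1])];print("box",b.round(1).tolist())
for u,v in b[2:]: print("foot corner",(ray(u,v+.5,z,c)*1000).round(1))
p_ls=[]
for q in b[2:]:p_ls.append(ray(q[0],q[1]+.5,z,c))
print("foot front mid",(np.mean(p_ls,0)*1000).round(1),"z",z)
m=roi((V<110)&(S<90),357,381,158,174)
ky=np.argwhere(m);print("slot px",ky[:,1].min(),ky[:,1].max(),ky[:,0].min(),ky[:,0].max())
main(m,.126,c,"slot lips@126")
cv2.imwrite("pics/g3.png",cv2.resize(p[130:190,330:410,::-1],None,fx=10,fy=10,interpolation=cv2.INTER_CUBIC))
E
```

```text
8.75 [0.5738 0.1472 0.2219] yaw -12.01 [ 0.19  0.81 -0.29] [-0.12  0.07  0.01] 0.08891248165912301 24.99887466430664
box [[362.0, 151.0], [375.0, 151.0], [375.0, 161.0], [362.0, 161.0]]
foot corner [578.4 167.  145.2]
foot corner [569.9 131.7 145.2]
foot front mid [574.2 149.4 145.2] z 0.14518007963838475
slot px 359 376 165 168
slot lips@126 37 px [368.1 165.2] rect [571.5 149.7] [48.1 10.8] 62.8
```

View pics/g3.png

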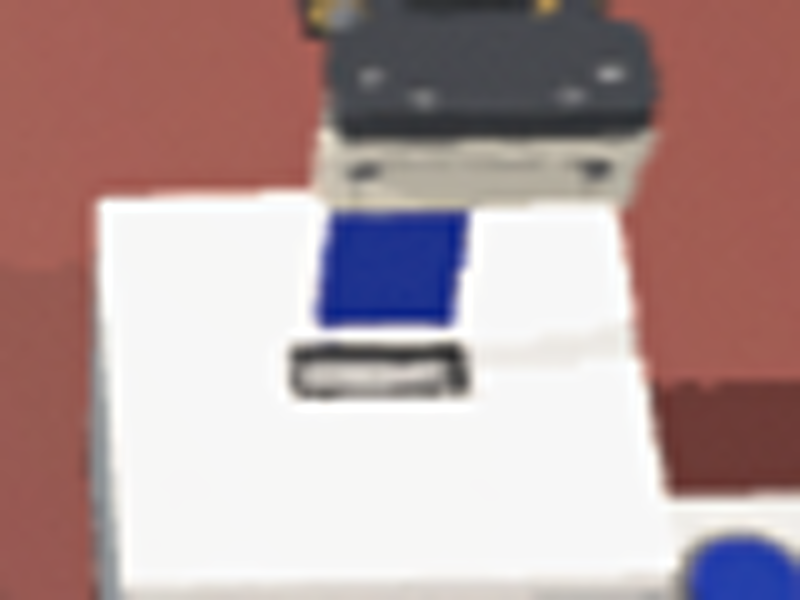

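The tile foot edge spans crop px (315–452, 328) and the lip mouth (290–470, 343–400). I compare the two by rays.

```bash
python3 - <<'E'
from h import *
c=imaging.camera_params("scene");f=lambda x,y,z:ray(330+x/10-.5,130+y/10-.5,z,c)*1000
ex=np.array([np.cos(np.radians(-12)),np.sin(np.radians(-12))]);ey=np.array([-ex[1],ex[0]])
T=[f(316,329,145.2e-3),f(453,327,145.2e-3)];S=[f(x,y,.126) for x,y in((291,345),(467,343),(470,398),(294,399))]
t=np.mean(T,0)[:2]-4*ex;s=np.mean(S,0)[:2]
print(t,s,"move local x,y",(s-t)@ex,(s-t)@ey,"world",s-t)
print(np.linalg.norm(T[0]-T[1]),[np.linalg.norm(S[i]-S[(i+1)%4]).round(1) for i in range(4)])
E
```

```text
[572.69245593 147.83545227] [576.57568104 147.72952076] move local x,y 3.8203917258872573 0.7037512390448362 world [ 3.88322511 -0.10593152]
38.23132687772316 [np.float64(50.1), np.float64(20.1), np.float64(49.6), np.float64(19.7)]
```

apply_moves:
  commands:
    - [0, 0.035, 0, -0.1, 0]
    - [0, 0, 0, -0.1, 0]
    - [0, 0, 0, -0.1, 0]
    - [0, 0, 0, 0, 0]
    - [0, 0, 0, 0, 0]

```text
clock: 9.43
position: [0.5759, 0.1473, 0.204]
ee_rot: [2.442, 1.977, 0.0]
force: [0.3, 0.2, 0.0]
width: 0.082
gripper_force: 25.0
```

```bash
python3 s.py; python3 - <<'E'
from h import *
p,d,c=grab("scene");q,_,_=grab("top")
cv2.imwrite("pics/g4.png",cv2.resize(p[140:185,340:400,::-1],None,fx=12,fy=12,interpolation=cv2.INTER_CUBIC))
E
```

```text
9.425 [0.5759 0.1473 0.204 ] yaw -12.01 [0.33 0.25 0.03] [-0.09  0.11  0.02] 0.08157807483830443 24.998711943626404
```

View pics/g4.png

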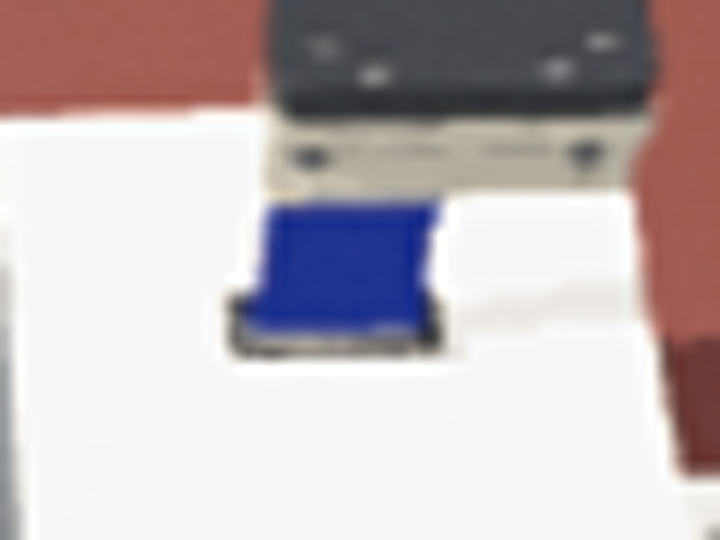

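The foot is at the mouth and centred in y. It needs about +1 mm in x. I descend in small steps and watch the force.

apply_moves:
  commands:
    - [0, 0.017, 0, -0.03, 0]
    - [0, 0, 0, -0.05, 0]
    - [0, 0, 0, 0, 0]

```text
clock: 9.9
position: [0.5766, 0.1473, 0.1988]
ee_rot: [-2.441, -1.977, 0.001]
force: [-0.7, -0.0, -0.7]
width: 0.088
gripper_force: 25.0
```

```bash
python3 s.py
```

```text
9.9 [0.5766 0.1473 0.1988] yaw -12.01 [-0.69 -0.04 -0.72] [-0.12  0.09  0.  ] 0.08764871548589108 24.99922424554825
```

apply_moves:
  commands:
    - [0, 0, 0, -0.03, 0]
    - [0, 0, 0, -0.03, 0]
    - [0, 0, 0, 0, 0]

```text
clock: 10.28
position: [0.5761, 0.1475, 0.1951]
ee_rot: [-2.44, -1.977, 0.002]
force: [-3.4, 1.0, -0.3]
width: 0.087
gripper_force: 25.0
```

```bash
python3 s.py
```

```text
10.275 [0.5761 0.1475 0.1951] yaw -11.99 [-3.44  1.02 -0.33] [0.26 1.19 0.08] 0.08697596859951755 25.01136839389801
```

A −x force shows the tile touching the +x lip, so I back off about 1.2 mm and feel again.

apply_moves:
  commands:
    - [0, -0.02, 0.004, 0, 0]
    - [0, 0, 0, 0, 0]
    - [0, 0, 0, 0, 0]

```text
clock: 10.65
position: [0.5758, 0.1475, 0.1955]
ee_rot: [2.442, 1.977, 0.0]
force: [-1.0, 0.0, -1.2]
width: 0.086
gripper_force: 25.0
```

```bash
python3 s.py
```

```text
10.65 [0.5758 0.1475 0.1955] yaw -12.01 [-0.96  0.04 -1.23] [0.02 0.58 0.06] 0.08605836309892112 25.00212013721466
```

Nearly free. A little more −x, then down.

apply_moves:
  commands:
    - [0, -0.014, 0.003, 0, 0]
    - [0, 0, 0, -0.05, 0]
    - [0, 0, 0, -0.05, 0]
    - [0, 0, 0, 0, 0]

```text
clock: 11.15
position: [0.5748, 0.1477, 0.1892]
ee_rot: [2.442, 1.977, -0.0]
force: [-0.3, -0.1, -0.1]
width: 0.085
gripper_force: 25.0
```

```bash
python3 s.py
```

```text
11.15 [0.5748 0.1477 0.1892] yaw -12.01 [-0.26 -0.15 -0.07] [-0.08  0.07 -0.05] 0.08534797043632036 24.998816549777985
```

Free, and inside the slot (foot at 0.112). I continue down.

apply_moves:
  commands:
    - [0, 0, 0, -0.08, 0]
    - [0, 0, 0, -0.08, 0]
    - [0, 0, 0, -0.08, 0]
    - [0, 0, 0, 0, 0]

```text
clock: 11.65
position: [0.5745, 0.1476, 0.1746]
ee_rot: [-2.441, -1.977, 0.001]
force: [-0.1, -0.0, -0.9]
width: 0.084
gripper_force: 25.0
```

```bash
python3 s.py
```

```text
11.65 [0.5745 0.1476 0.1746] yaw -12.01 [-0.05 -0.05 -0.92] [-0.1   0.01 -0.01] 0.08418236390787465 24.998844265937805
```

apply_moves:
  commands:
    - [0, 0, 0, -0.1, 0]
    - [0, 0, 0, -0.1, 0]
    - [0, 0, 0, -0.1, 0]
    - [0, 0, 0, -0.1, 0]
    - [0, 0, 0, -0.1, 0]
    - [0, 0, 0, -0.1, 0]
    - [0, 0, 0, -0.03, 0]
    - [0, 0, 0, 0, 0]
    - [0, 0, 0, 0, 0]
    - [0, 0, 0, 0, 0]

```text
clock: 12.9
position: [0.575, 0.1478, 0.1375]
ee_rot: [2.442, 1.977, 0.001]
force: [-0.5, 0.6, -0.8]
width: 0.082
gripper_force: 25.0
```

```bash
python3 s.py;  python3 - <<'E'
from h import *
p,d,c=grab("scene")
cv2.imwrite("pics/g5.png",cv2.resize(p[120:200,330:430,::-1],None,fx=7,fy=7,interpolation=cv2.INTER_CUBIC))
E
```

```text
12.9 [0.575  0.1478 0.1375] yaw -12.01 [-0.51  0.59 -0.82] [-0.1   0.06  0.03] 0.08189730134222822 24.998794198036194
```

View pics/g5.png

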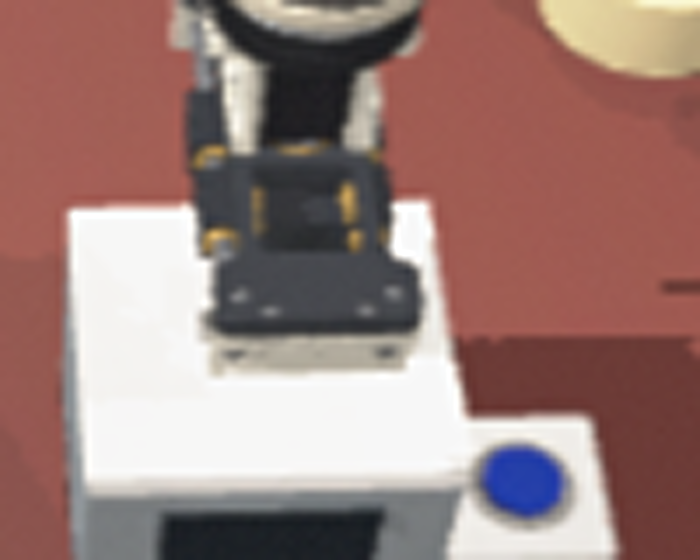

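The fingers are just above the lips and the tile is in the slot with its foot about 59 mm below the lid face. Forces are near zero and the chip has not moved.

```bash
python3 -c "
from cell import arm; print(arm.sign_off())"
```

```text
the job is handed in; nothing more can be done
None
```

The chip on the pad was blue; I handed the job in with the blue tile gripped at 25 N and hanging free in the slot, its foot about 59 mm below the lid's upper face and about 53 mm above the reader's floor (worked out from the tool height), at 12.9 s on the clock.

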